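# Line up the pass plug gauges by diameter

## Robot

A 6-joint arm with a two-finger parallel gripper is mounted at the origin on the work surface. World frame = base frame: x ahead of the robot, y to its left, z up, the work surface at z = 0. Lengths are in m, angles in rad, forces in N, time in s.
With the tool pointing down it reaches from about 0.275 to 1 m from the base axis. Payload 8.4 kg.
Tool frame: the origin (TCP) lies between the finger pads; the fingertips stand 19 mm ahead of it and the grasp point (between the pads) is the TCP (ctrl.tip_reach is the distance from the TCP to the fingertips, in m); z points along the fingers, y is the direction in which the jaws open and shut (so a half turn about z gives the same grasp; the last joint's range is limited). The gripper opens to 85 mm and grips with 20 to 120 N. Pads are 22 mm wide; open, the fingers measure 114 mm over their backs; the gripper's body (76 mm by 85 mm) begins 54 mm behind the grasp point. The pads swing forward as they close: fully open they stand 13 mm farther back than shut.
Start: joints at [1.296, 0.353, 1.633, -0, 1.155, -0.002], TCP at [0.168, 0.602, 0.25] pointing down, gripper open.
Joint ranges: [-2.63, 2.63], [-0.92, 2.1], [0.06, 2.66], [-1.3, 4.44], [0, 2.69], [-3.02, 3.02]. Speed limits (rad/s): [2.22, 2.22, 2.79, 3.14, 3.14, 3.14].

## Interface

Orientations are given as a unit quaternion [w, x, y, z].
In Python, from bench import ctrl gives the robot as it stands. The module is installed in compiled form; this text tells all that it offers.
- The arm moves only by the shell command python3 -m creep 'ROWS'. ROWS is JSON, a list of rows, each an object of numbers: "x", "y", "z": the shift along the tool's x, y, z in mm; "rx", "ry", "rz": the turn, a rotation vector about the tool's x, y, z in rad; "fingers": the finger opening in mm, from 0 to 85.4. In form: [{"x": .., "y": .., "z": .., "rx": .., "ry": .., "rz": .., "fingers": ..}, ...]. A call has 1 to 12 rows; each row shifts and turns the pose as measured when the row begins, along the tool's axes as they then stand; what a row does not reach is not made up. A row lasts 1/12 s, in which the tool goes at most 41.7 mm and 7.16 degrees, less where a joint would pass 70% of its speed; a pose out of reach is approached as far as the arm can. A call is refused whole if a number of a shift passes 41.7 or a number of a turn 0.125, either way. A call with a gripper value outside its range is refused whole. The fingers move at their own pace and stop on an object; the grip force is fixed at half the most. Time passes only in rows, so rows that do not move let the fingers close. It gives the time, the measured TCP pose, the force and the opening at its end, in the units of the state.
- ctrl.get_state(): the state, without advancing time (a new reading comes with each control period).
- ctrl.get_image(name): name is "side" or "top" or "wrist"; returns a dict with "image" (400x640x3 uint8, red, green, blue), "fx", "fy", "cx", "cy" (pixels), "T" (4x4, takes a point from camera to world coordinates). Camera axes: x right, y up, looking along -z (the intrinsics and any distortion apply to the point x, -y, -z); pixel columns grow to the right and rows downward; lengths in m; the calibration is good to about 2 mm. A picture is of the moment at which its call begins. There is no depth.
- ctrl.job_done(): hands the job in, once; it reports no verdict.
The state is a dict: "clock": time; "joint_pos": joint angles; "dq": joint speeds; "joint_efforts": joint torques, N m; "tcp_pos": TCP position; "ee_rot": TCP orientation; "contact_force": force on the tool from outside, world axes, zero at the start; "ft_torque": the same for the moment, N m; "gripper_width": finger opening in m.
Only numpy, scipy, OpenCV 4.12 (cv2) and the standard library are available. Lean on these libraries where they do the work, as an engineer would, in place of code of your own. Each camera call takes 0.05 s, during which the arm holds its last target. There are 200 camera calls.

## Task

Stand the four stemmed steel plug gauges on the brown wooden rail in the order of the rolling passes: one centred on each brass mark, the plug with the largest diameter next to the black iron end stop and each one smaller than the last going away from it. Set them down upright rather than dropping them, and leave the blued roll profile gauge where it lies.

Things in the scene. Friction and masses are not known exactly. Their poses are not given: they have to be found in the camera images.
- plug_62: The largest of four steel plug gauges: round bright body of diameter 62 mm, 25 mm high, with a round darker stem of diameter 18 mm rising 40 mm from its top (65 mm tall in all, same stem on each). Starts upright and loose on the table (z = 0), under 0.8 kg. Lift by the stem from above, fingertips above the body. Origin: centre of the underside; z up the stem; yaw is of no matter.
- plug_50: The second largest of four steel plug gauges: round bright body of diameter 50 mm, 25 mm high, with a round darker stem of diameter 18 mm rising 40 mm from its top (65 mm tall in all, same stem on each). Starts upright and loose on the table (z = 0), under 0.8 kg. Lift by the stem from above, fingertips above the body. Origin: centre of the underside; z up the stem; yaw is of no matter.
- plug_38: The third of four steel plug gauges: round bright body of diameter 38 mm, 25 mm high, with a round darker stem of diameter 18 mm rising 40 mm from its top (65 mm tall in all, same stem on each). Starts upright and loose on the table (z = 0), under 0.8 kg. Lift by the stem from above, fingertips above the body. Origin: centre of the underside; z up the stem; yaw is of no matter.
- plug_26: The smallest of four steel plug gauges: round bright body of diameter 26 mm, 25 mm high, with a round darker stem of diameter 18 mm rising 40 mm from its top (65 mm tall in all, same stem on each). Starts upright and loose on the table (z = 0), under 0.8 kg. Lift by the stem from above, fingertips above the body. Origin: centre of the underside; z up the stem; yaw is of no matter.
- mark_a: One of four like brass marks, flush discs of diameter 32 mm with a dark dot, in a straight row 75 mm apart along the middle of the fixed brown wooden rail (board 420 x 80 mm, no rim, top 20 mm above the table). Origin: disc centre on the rail's top; y along the row, z up. Which letter lies where in the row changes from start to start.
- mark_b: One of four like brass marks, flush discs of diameter 32 mm with a dark dot, in a straight row 75 mm apart along the middle of the fixed brown wooden rail (board 420 x 80 mm, no rim, top 20 mm above the table). Origin: disc centre on the rail's top; y along the row, z up. Which letter lies where in the row changes from start to start.
- mark_c: One of four like brass marks, flush discs of diameter 32 mm with a dark dot, in a straight row 75 mm apart along the middle of the fixed brown wooden rail (board 420 x 80 mm, no rim, top 20 mm above the table). Origin: disc centre on the rail's top; y along the row, z up. Which letter lies where in the row changes from start to start.
- mark_d: One of four like brass marks, flush discs of diameter 32 mm with a dark dot, in a straight row 75 mm apart along the middle of the fixed brown wooden rail (board 420 x 80 mm, no rim, top 20 mm above the table). Origin: disc centre on the rail's top; y along the row, z up. Which letter lies where in the row changes from start to start.
- stop: Black iron end stop: bar 80 mm across the rail, 20 mm along it, 35 mm high, fixed on the rail's top at one end (either end, it changes), in line with the row, 75 mm from the nearest mark's centre. The rail's other end has only a thin flat steel plate. Origin: centre of its underside, on the rail's top; y along the row.
- profile_gauge: Blued (dark blue-black) steel roll profile gauge lying flat and loose to the left of the rail: plate 80 x 160 mm, 6 mm thick, with a half-round notch of radius 30 mm in one long side. To be left where it lies. Origin: middle of its underside; y along its length, x towards the notched side.
Things that resemble listed ones, but are neither listed nor needed, are in the scene too. Leave any orange or purple look-alike of the plug_50 alone.

How it is judged:
At the end, for the whole second after the job is handed in: Every plug stands upright (within 0.1 rad) on the rail's top, released and at rest, its centre within 12 mm of a mark's centre, one per mark, with the 62 mm plug on the mark nearest the stop, then the 50, 38 and 26 mm plugs in turn; the profile gauge is within 15 mm of where it started ((horizontal distance between plug_62 and mark_a below 0.012 m or horizontal distance between plug_62 and mark_b below 0.012 m or horizontal distance between plug_62 and mark_c below 0.012 m or horizontal distance between plug_62 and mark_d below 0.012 m) and horizontal distance between plug_62 and stop between 0.045 and 0.105 m and height (world z) of plug_62 between 0.016 and 0.025 m and angle between each of plug_62, plug_50, plug_38, plug_26's own z axis and vertical below 0.1 rad and linear speed of each of plug_62, plug_50, plug_38, plug_26 below 0.02 m/s and contact force between each of plug_62, plug_50, plug_38, plug_26 and the fingers below 0.1 N and (horizontal distance between plug_50 and mark_a below 0.012 m or horizontal distance between plug_50 and mark_b below 0.012 m or horizontal distance between plug_50 and mark_c below 0.012 m or horizontal distance between plug_50 and mark_d below 0.012 m) and horizontal distance between plug_50 and stop between 0.12 and 0.18 m and height (world z) of plug_50 between 0.016 and 0.025 m and (horizontal distance between plug_38 and mark_a below 0.012 m or horizontal distance between plug_38 and mark_b below 0.012 m or horizontal distance between plug_38 and mark_c below 0.012 m or horizontal distance between plug_38 and mark_d below 0.012 m) and horizontal distance between plug_38 and stop between 0.195 and 0.255 m and height (world z) of plug_38 between 0.016 and 0.025 m and (horizontal distance between plug_26 and mark_a below 0.012 m or horizontal distance between plug_26 and mark_b below 0.012 m or horizontal distance between plug_26 and mark_c below 0.012 m or horizontal distance between plug_26 and mark_d below 0.012 m) and horizontal distance between plug_26 and stop between 0.27 and 0.33 m and height (world z) of plug_26 between 0.016 and 0.025 m and distance of profile_gauge from where it was at the start of the episode below 0.015 m); the robot touches nothing.
It fails at once if the 62 mm plug is dropped (falls free by about 20 mm or more) (contact force between plug_62 and anything else below 0.05 N and linear speed of plug_62 above 0.6 m/s).
It fails at once if the 50 mm plug is dropped (falls free by about 20 mm or more) (contact force between plug_50 and anything else below 0.05 N and linear speed of plug_50 above 0.6 m/s).
It fails at once if the 38 mm plug is dropped (falls free by about 20 mm or more) (contact force between plug_38 and anything else below 0.05 N and linear speed of plug_38 above 0.6 m/s).
It fails at once if the 26 mm plug is dropped (falls free by about 20 mm or more) (contact force between plug_26 and anything else below 0.05 N and linear speed of plug_26 above 0.6 m/s).
It fails at once if the roll profile gauge is moved by more than 15 mm (distance of profile_gauge from where it was at the start of the episode above 0.015 m).
It also fails if it takes over 83 s, if anything falls off the work surface, if the arm or the gripper's body presses on something with over 40 N, if the wrist force passes 120 N, or if a joint passes its speed limit or range.

## Working session

There is one attempt and no reset: what is moved stays moved. The work goes in short steps, Python scripts to look and compute and a shell command to move; the robot and the scene stay as the last step left them, time stands still between calls to the robot, and variables do not carry over. Pictures are saved under pics/ and viewed, about 12 in all and at most 16, crops included, and the job is handed in when it is done.

```bash
mkdir -p pics
cat > h.py <<'E'
import numpy as np, cv2
from bench import ctrl
def snap(n,f):
    d=ctrl.get_image(n); cv2.imwrite(f'pics/{f}.png',d['image'][:,:,::-1]); np.savez(f'pics/{f}.npz',**{k:v for k,v in d.items()}); return d
def load(f): return dict(np.load(f'pics/{f}.npz',allow_pickle=True))
def w(d,u,v,z):
    T=np.array(d['T']); r=T[:3,:3]@np.array([(u-d['cx'])/d['fx'],-(v-d['cy'])/d['fy'],-1]); o=T[:3,3]
    return (o+r*(z-o[2])/r[2]).round(4)
def px(d,p):
    T=np.array(d['T']); q=T[:3,:3].T@(np.array(p)-T[:3,3]); return (d['cx']+d['fx']*q[0]/-q[2], d['cy']-d['fy']*q[1]/-q[2])
E
python3 - <<'E'
from h import *
for n in('top','side'):
    d=snap(n,n+'0'); print({k:(np.round(v,3).tolist()) for k,v in d.items() if k!='image'})
print(ctrl.get_state())
E
```

```text
{'fx': 518.743, 'fy': 518.743, 'cx': 318.429, 'cy': 202.698, 'T': [[-0.004, 0.99, -0.143, 0.327], [-1.0, -0.005, -0.012, 0.077], [-0.012, 0.143, 0.99, 1.248], [0.0, 0.0, 0.0, 1.0]]}
{'fx': 381.043, 'fy': 381.043, 'cx': 323.671, 'cy': 203.909, 'T': [[0.914, 0.259, -0.313, 0.235], [-0.405, 0.548, -0.732, -0.53], [-0.018, 0.795, 0.606, 0.546], [0.0, 0.0, 0.0, 1.0]]}
{'clock': 0.1, 'joint_pos': array([ 1.29562913e+00,  3.53593508e-01,  1.63409882e+00, -2.46863680e-05,
        1.15519050e+00, -2.39814570e-03]), 'dq': array([-0.00223576, -0.00079224, -0.00072732,  0.00039245, -0.0016962 ,
        0.00085343]), 'joint_efforts': array([-1.04561786e-03, -6.06360126e+01, -3.42823756e+01, -1.35378028e-05,
        4.00008648e-03,  1.20299308e-05]), 'tcp_pos': array([0.16826521, 0.60148326, 0.2496109 ]), 'ee_rot': array([-7.80586330e-05,  1.35957137e-01,  9.90714510e-01, -6.40442865e-04]), 'contact_force': array([ 0.29294613, -0.18717798, -0.88197763]), 'ft_torque': array([-0.01313479,  0.02911686, -0.04695732]), 'gripper_width': 0.08569165008262135}
```

View pics/top0.png

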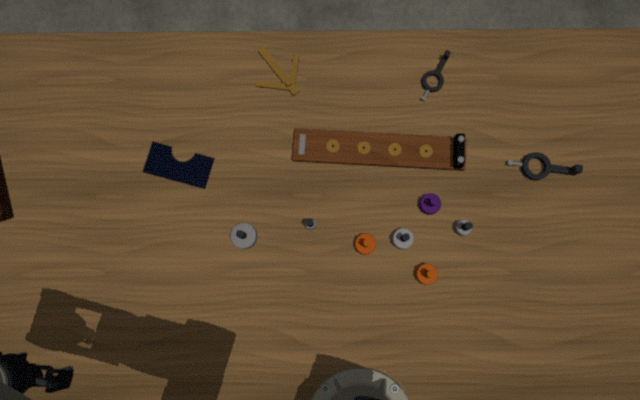

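View pics/side0.png

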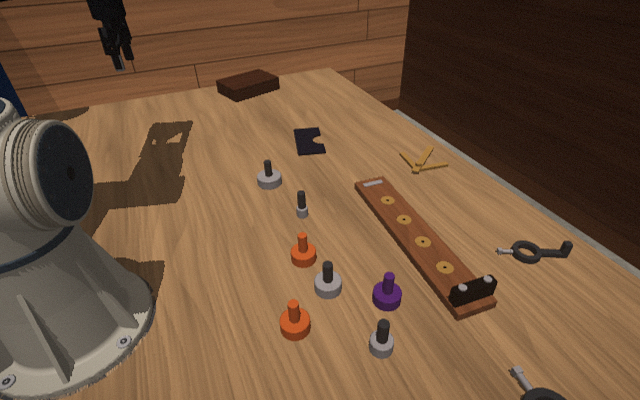

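Run:
```python
from h import *
im=cv2.imread('pics/top0.png')[125:285,220:480]
cv2.imwrite('pics/crop0.png',cv2.convertScaleAbs(cv2.resize(im,None,fx=3,fy=3,interpolation=cv2.INTER_CUBIC),alpha=1.5))
```

```text
(no output)
```

View pics/crop0.png

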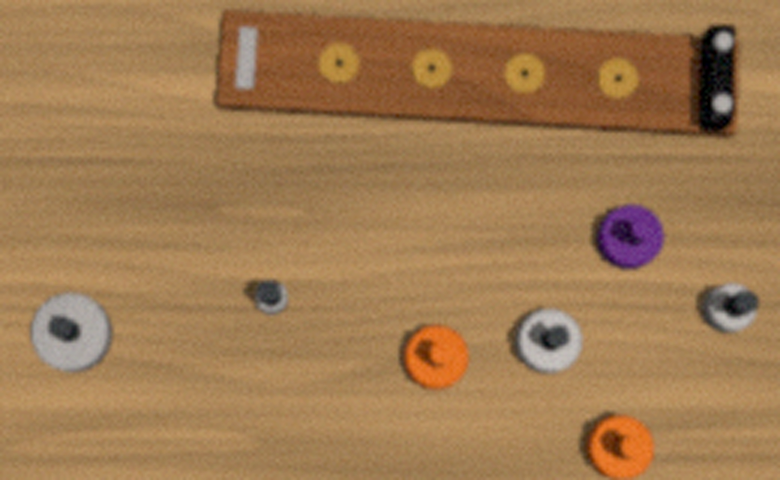

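The crop shows four grey steel plugs: 62 at crop (71,331), 50 at (549,340), 38 at (731,308) and 26 at (271,298). The orange ones at (436,356) and (621,447) and the purple one at (630,236) are decoys, the same size as the 50. The four grey bodies differ in diameter, so each is identified. The stop is at the right end (717,78), and the marks are at (339,63), (431,68), (525,73) and (619,78).

Run:
```python
from h import *
d=load('top0')
for n,U,V,z in [('62',71,331,.025),('50',549,340,.025),('38',731,308,.025),('26',271,298,.025),('m62',619,78,.02),('m50',525,73,.02),('m38',431,68,.02),('m26',339,63,.02),('stop',717,78,.055),('orL',436,356,.025),('orR',621,447,.025),('pur',630,236,.025)]:
    print(n,w(d,220+(U+.5)/3-.5,125+(V+.5)/3-.5,z))
d=load('side0')
for n,u,v in [('62',269,161),('50',328,263.5),('38',383,322),('26',301.5,192)]: print(n,'stem top side',w(d,u,v,.065))
```

```text
62 [0.4282 0.2695 0.025 ]
50 [ 0.4194 -0.1064  0.025 ]
38 [ 0.4439 -0.2498  0.025 ]
26 [0.4535 0.1118 0.025 ]
m62 [ 0.631  -0.1691  0.02  ]
m50 [ 0.6356 -0.0935  0.02  ]
m38 [ 0.6403 -0.0177  0.02  ]
m26 [0.6449 0.0566 0.02  ]
stop [ 0.6218 -0.2387  0.055 ]
orL [ 0.4072 -0.0176  0.025 ]
orR [ 0.336  -0.1599  0.025 ]
pur [ 0.5015 -0.1726  0.025 ]
62 stem top side [0.4317 0.2669 0.065 ]
50 stem top side [ 0.4206 -0.1078  0.065 ]
38 stem top side [ 0.4453 -0.2495  0.065 ]
26 stem top side [0.4564 0.1103 0.065 ]
```

```bash
python3 -m creep '[{"rz":-0.09,"fingers":50},{"rz":-0.09},{"rz":-0.09},{"x":-24,"y":-30},{"x":-24,"y":-30},{"x":-24,"y":-30},{"x":-24,"y":-30},{"x":-24,"y":-30},{"x":-24,"y":-30},{"x":-24,"y":-30},{"x":-24,"y":-30},{"x":-24,"y":-30}]'; python3 -c "
from bench import ctrl;s=ctrl.get_state();print(s['ee_rot'],s['gripper_width'],s['contact_force'])"
```

```text
[-7.80586330e-05  1.35957137e-01  9.90714510e-01 -6.40442865e-04] 0.08569165008262135 [ 0.29294613 -0.18717798 -0.88197763]invalid input
```

```bash
python3 -m creep '[{"x":0,"y":0,"z":0,"rx":0,"ry":0,"rz":-0.09,"fingers":50},{"x":0,"y":0,"z":0,"rx":0,"ry":0,"rz":-0.09,"fingers":50},{"x":0,"y":0,"z":0,"rx":0,"ry":0,"rz":-0.09,"fingers":50},{"x":-24,"y":-30,"z":0,"rx":0,"ry":0,"rz":0,"fingers":50},{"x":-24,"y":-30,"z":0,"rx":0,"ry":0,"rz":0,"fingers":50},{"x":-24,"y":-30,"z":0,"rx":0,"ry":0,"rz":0,"fingers":50},{"x":-24,"y":-30,"z":0,"rx":0,"ry":0,"rz":0,"fingers":50},{"x":-24,"y":-30,"z":0,"rx":0,"ry":0,"rz":0,"fingers":50},{"x":-24,"y":-30,"z":0,"rx":0,"ry":0,"rz":0,"fingers":50},{"x":-24,"y":-30,"z":0,"rx":0,"ry":0,"rz":0,"fingers":50}]'
```

```text
clock: 0.93
tcp_pos: [0.3388, 0.3891, 0.2455]
ee_rot: [-0.002, -0.011, 1.0, -0.002]
contact_force: [0.4, 0.7, -0.4]
gripper_width: 0.05
```

```bash
python3 -m creep '[{"x":-23,"y":-30,"z":15,"rx":0,"ry":0,"rz":0,"fingers":50},{"x":-23,"y":-30,"z":15,"rx":0,"ry":0,"rz":0,"fingers":50},{"x":-23,"y":-30,"z":15,"rx":0,"ry":0,"rz":0,"fingers":50},{"x":-22,"y":-30,"z":15,"rx":0,"ry":0,"rz":0,"fingers":50},{"x":0,"y":0,"z":30,"rx":0,"ry":0,"rz":0,"fingers":50},{"x":0,"y":0,"z":0,"rx":0,"ry":0,"rz":0,"fingers":50}]'
python3 - <<'E'
from h import *
d=snap('wrist','w1'); print(px(d,[.43,.268,.065]))
E
```

```text
clock: 1.43
tcp_pos: [0.4391, 0.2603, 0.1546]
ee_rot: [0.0, -0.008, 1.0, -0.001]
contact_force: [-1.8, -0.0, -0.4]
gripper_width: 0.0498
(np.float64(325.08250528658823), np.float64(200.46559925455443))
```

View pics/w1.png

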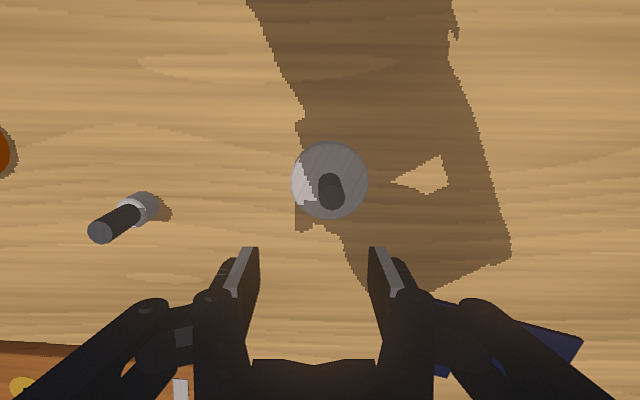

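The wrist view shows the 62's stem top at (332,197), its body centre at (330,181), and the 26's stem top at (100,231).

Run:
```python
from h import *
d=load('w1'); print(w(d,332,197,.065),w(d,330,181,.025),'26',w(d,100,231,.065))
```

```text
[0.4275 0.2725 0.065 ] [0.4263 0.273  0.025 ] 26 [0.4546 0.114  0.065 ]
```

```bash
python3 -m creep '[{"x":11,"y":11,"z":10,"rx":0,"ry":0,"rz":0,"fingers":50},{"x":0,"y":0,"z":0,"rx":0,"ry":0,"rz":0,"fingers":50},{"x":0,"y":0,"z":25,"rx":0,"ry":0,"rz":0,"fingers":50},{"x":0,"y":0,"z":25,"rx":0,"ry":0,"rz":0,"fingers":50},{"x":0,"y":0,"z":20,"rx":0,"ry":0,"rz":0,"fingers":50},{"x":0,"y":0,"z":15,"rx":0,"ry":0,"rz":0,"fingers":50},{"x":0,"y":0,"z":0,"rx":0,"ry":0,"rz":0,"fingers":50},{"x":0,"y":0,"z":0,"rx":0,"ry":0,"rz":0,"fingers":50}]'
```

```text
clock: 2.15
tcp_pos: [0.4335, 0.2823, 0.0712]
ee_rot: [0.008, -0.014, 1.0, 0.003]
contact_force: [0.5, 0.1, 1.1]
gripper_width: 0.0502
```

```bash
python3 -m creep '[{"x":0,"y":0,"z":0,"rx":0,"ry":0,"rz":0,"fingers":50},{"x":0,"y":0,"z":0,"rx":0,"ry":0,"rz":0,"fingers":50},{"x":0,"y":0,"z":0,"rx":0,"ry":0,"rz":0,"fingers":50}]'
python3 -c "
from bench import ctrl
for i in range(2):
  s=ctrl.get_state();print(s['tcp_pos'],s['ee_rot'],s['dq'])"
```

```text
clock: 2.4
tcp_pos: [0.4351, 0.2847, 0.0754]
ee_rot: [0.01, -0.015, 1.0, 0.005]
contact_force: [0.5, -1.1, 0.0]
gripper_width: 0.05
[0.43506963 0.28471504 0.07536761] [ 0.00962153 -0.0149671   0.9998311   0.0046026 ] [ 0.00467686 -0.02422565 -0.01012601 -0.00201271  0.01597795 -0.00046221]
[0.43506963 0.28471504 0.07536761] [ 0.00962153 -0.0149671   0.9998311   0.0046026 ] [ 0.00467686 -0.02422565 -0.01012601 -0.00201271  0.01597795 -0.00046221]
```

```bash
cat > go.py <<'E'
import sys,numpy as np
from scipy.spatial.transform import Rotation as R
from bench import ctrl
s=ctrl.get_state(); r=R.from_quat(np.roll(s['ee_rot'],-1)); t=np.array([float(a) for a in sys.argv[1:4]])
print('shift mm',(r.inv().apply(t-s['tcp_pos'])*1000).round(1),'turn',(r.inv()*R.from_quat([0,1,0,0])).as_rotvec().round(3),'now',s['tcp_pos'].round(4),'F',s['contact_force'].round(1))
E
python3 go.py .428 .271 .05
```

```text
shift mm [  8.  -13.7  25.1] turn [0.009 0.019 0.03 ] now [0.4351 0.2847 0.0754] F [ 0.5 -1.1  0. ]
```

```bash
python3 -m creep '[{"x":5,"y":-8,"z":1,"rx":0.005,"ry":0.01,"rz":0.015,"fingers":50},{"x":4,"y":-7,"z":2,"rx":0.005,"ry":0.01,"rz":0.015,"fingers":50},{"x":1,"y":-1,"z":10,"rx":0.001,"ry":0.002,"rz":0.001,"fingers":50},{"x":1,"y":-1,"z":10,"rx":0.001,"ry":0.002,"rz":0.001,"fingers":50},{"x":1,"y":-1,"z":6,"rx":0.001,"ry":0.002,"rz":0.001,"fingers":50}]'; python3 go.py .428 .271 .05
```

```text
clock: 2.82
tcp_pos: [0.4243, 0.2657, 0.0477]
ee_rot: [-0.002, 0.004, 1.0, -0.001]
contact_force: [-0.0, 0.1, -0.1]
gripper_width: 0.0502
shift mm [-3.7  5.3 -2.3] turn [-0.001 -0.004 -0.007] now [0.4243 0.2657 0.0477] F [-0.   0.1 -0.1]
```

```bash
python3 -m creep '[{"x":-3,"y":4,"z":-1,"rx":0,"ry":0,"rz":0,"fingers":50},{"x":0,"y":0,"z":0,"rx":0,"ry":0,"rz":0,"fingers":50}]'; python3 go.py .428 .271 .05
```

```text
clock: 2.98
tcp_pos: [0.4261, 0.2686, 0.0461]
ee_rot: [-0.004, 0.004, 1.0, -0.002]
contact_force: [0.7, 0.7, -0.1]
gripper_width: 0.05
shift mm [-1.8  2.4 -3.9] turn [-0.004 -0.007 -0.008] now [0.4261 0.2686 0.0461] F [ 0.7  0.7 -0.1]
```

```bash
python3 -m creep '[{"x":-2,"y":2,"z":-5,"rx":-0.002,"ry":-0.004,"rz":-0.004,"fingers":15},{"x":0,"y":0,"z":0,"rx":0,"ry":0,"rz":0,"fingers":10},{"x":0,"y":0,"z":0,"rx":0,"ry":0,"rz":0,"fingers":10},{"x":0,"y":0,"z":0,"rx":0,"ry":0,"rz":0,"fingers":10},{"x":0,"y":0,"z":0,"rx":0,"ry":0,"rz":0,"fingers":10}]'; python3 go.py .428 .271 .05
```

```text
clock: 3.4
tcp_pos: [0.4282, 0.2714, 0.0509]
ee_rot: [-0.002, 0.001, 1.0, -0.001]
contact_force: [-0.8, 0.3, -6.4]
gripper_width: 0.0162
shift mm [ 0.2 -0.4  0.9] turn [-0.002 -0.004 -0.003] now [0.4282 0.2714 0.0509] F [-0.8  0.3 -6.4]
```

```bash
python3 -m creep '[{"x":0,"y":0,"z":-8,"rx":0,"ry":0,"rz":0,"fingers":10},{"x":0,"y":0,"z":-20,"rx":0,"ry":0,"rz":0,"fingers":10},{"x":0,"y":0,"z":-25,"rx":0,"ry":0,"rz":0,"fingers":10},{"x":0,"y":0,"z":-25,"rx":0,"ry":0,"rz":0,"fingers":10},{"x":-7,"y":-15,"z":-10,"rx":0,"ry":0,"rz":0,"fingers":10},{"x":-12,"y":-26,"z":0,"rx":0,"ry":0,"rz":0,"fingers":10},{"x":-12,"y":-26,"z":0,"rx":0,"ry":0,"rz":0,"fingers":10},{"x":-12,"y":-26,"z":0,"rx":0,"ry":0,"rz":0,"fingers":10},{"x":-12,"y":-26,"z":0,"rx":0,"ry":0,"rz":0,"fingers":10}]'; python3 go.py .631 -.169 .11
```

```text
clock: 4.15
tcp_pos: [0.4798, 0.1505, 0.1453]
ee_rot: [-0.005, -0.002, 1.0, -0.002]
contact_force: [1.4, 0.9, -6.0]
gripper_width: 0.0167
shift mm [-150.  -320.1   35.5] turn [-0.005 -0.009  0.005] now [0.4798 0.1505 0.1453] F [ 1.4  0.9 -6. ]
```

```bash
python3 -m creep '[{"x":-13,"y":-29,"z":0,"rx":-0.003,"ry":-0.005,"rz":0.003,"fingers":10},{"x":-13,"y":-29,"z":0,"rx":0,"ry":0,"rz":0,"fingers":10},{"x":-13,"y":-29,"z":0,"rx":0,"ry":0,"rz":0,"fingers":10},{"x":-13,"y":-29,"z":0,"rx":0,"ry":0,"rz":0,"fingers":10},{"x":-13,"y":-29,"z":0,"rx":0,"ry":0,"rz":0,"fingers":10},{"x":-13,"y":-29,"z":0,"rx":0,"ry":0,"rz":0,"fingers":10},{"x":-13,"y":-29,"z":0,"rx":0,"ry":0,"rz":0,"fingers":10},{"x":-13,"y":-29,"z":0,"rx":0,"ry":0,"rz":0,"fingers":10},{"x":-13,"y":-29,"z":0,"rx":0,"ry":0,"rz":0,"fingers":10},{"x":-9,"y":-20,"z":0,"rx":0,"ry":0,"rz":0,"fingers":10},{"x":-6,"y":-12,"z":0,"rx":0,"ry":0,"rz":0,"fingers":10},{"x":0,"y":0,"z":0,"rx":0,"ry":0,"rz":0,"fingers":10}]'; python3 go.py .631 -.169 .11
```

```text
clock: 5.15
tcp_pos: [0.6123, -0.1635, 0.1484]
ee_rot: [-0.005, 0.001, 1.0, -0.001]
contact_force: [0.9, 0.0, -6.4]
gripper_width: 0.0161
shift mm [-19.1  -5.3  38.3] turn [-0.003 -0.009 -0.002] now [ 0.6123 -0.1635  0.1484] F [ 0.9  0.  -6.4]
```

```bash
python3 -m creep '[{"x":-9,"y":-2,"z":10,"rx":-0.002,"ry":-0.006,"rz":-0.002,"fingers":10},{"x":-7,"y":-2,"z":15,"rx":0,"ry":0,"rz":0,"fingers":10},{"x":-2,"y":-1,"z":8,"rx":0,"ry":0,"rz":0,"fingers":10},{"x":0,"y":0,"z":0,"rx":0,"ry":0,"rz":0,"fingers":10},{"x":0,"y":0,"z":0,"rx":0,"ry":0,"rz":0,"fingers":10}]'; python3 go.py .631 -.169 .075
python3 - <<'E'
from h import *
d=snap('wrist','w2')
for p in [(.631,-.169,.02),(.6356,-.0935,.02),(.6403,-.0177,.02),(.6449,.0566,.02)]: print(px(d,p))
E
```

```text
clock: 5.57
tcp_pos: [0.6292, -0.1656, 0.1122]
ee_rot: [-0.003, -0.0, 1.0, 0.001]
contact_force: [0.6, -0.3, -5.8]
gripper_width: 0.0168
shift mm [-2.1 -3.4 37.2] turn [ 0.002 -0.006  0.001] now [ 0.6292 -0.1656  0.1122] F [ 0.6 -0.3 -5.8]
(np.float64(307.8454675738404), np.float64(215.31271680724132))
(np.float64(417.57160285119824), np.float64(221.73735472187514))
(np.float64(526.3524985255367), np.float64(228.21818520584137))
(np.float64(631.6649002355268), np.float64(234.48288779411334))
```

View pics/w2.png

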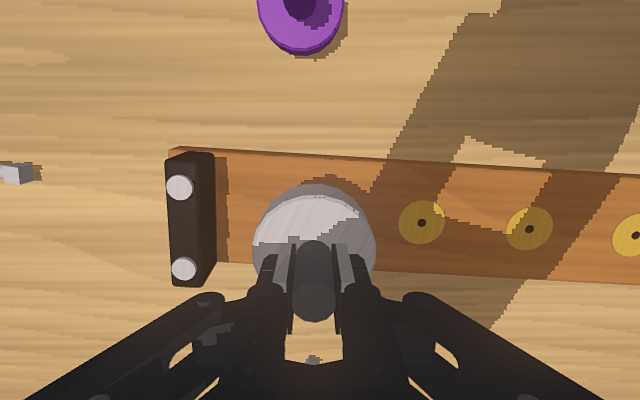

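The 62 hangs straight at (314,250). The visible mark dots are at (422,223), (529.5,229) and (635,235), about 3.5 px (2-3 mm) from the prediction, so I shift the marks about 1-2 mm in +y.

```bash
python3 -m creep '[{"x":-2,"y":-2,"z":10,"rx":0.002,"ry":-0.005,"rz":0,"fingers":10},{"x":-1,"y":-1,"z":12,"rx":0,"ry":0,"rz":0,"fingers":10},{"x":0,"y":0,"z":6,"rx":0,"ry":0,"rz":0,"fingers":10},{"x":0,"y":0,"z":1,"rx":0,"ry":0,"rz":0,"fingers":10}]'; python3 go.py .631 -.1675 .0705
python3 - <<'E'
from h import *
d=load('w2')
for p in [(422,223),(529.5,229),(635,235)]: print(w(d,*p,.02))
E
```

```text
clock: 5.95
tcp_pos: [0.6323, -0.1674, 0.0821]
ee_rot: [0.0, -0.001, 1.0, -0.0]
contact_force: [-0.8, 0.0, -5.8]
gripper_width: 0.0163
shift mm [ 1.3 -0.1 11.6] turn [-0.001  0.001  0.003] now [ 0.6323 -0.1674  0.0821] F [-0.8  0.  -5.8]
[ 0.6365 -0.0904  0.02  ]
[ 0.6409 -0.0154  0.02  ]
[0.6453 0.059  0.02  ]
```

```bash
python3 -m creep '[{"x":1,"y":0,"z":4,"rx":0,"ry":0,"rz":0,"fingers":10},{"x":0,"y":0,"z":4,"rx":0,"ry":0,"rz":0,"fingers":10},{"x":0,"y":0,"z":2,"rx":0,"ry":0,"rz":0,"fingers":10}]'; python3 go.py .631 -.1675 .0705
```

```text
clock: 6.2
tcp_pos: [0.631, -0.1673, 0.0708]
ee_rot: [0.0, -0.001, 1.0, -0.0]
contact_force: [3.2, 4.8, 19.2]
gripper_width: 0.0164
shift mm [-0.  -0.2  0.3] turn [-0.     0.     0.003] now [ 0.631  -0.1673  0.0708] F [ 3.2  4.8 19.2]
```

```bash
python3 -m creep '[{"x":0,"y":0,"z":-0.5,"rx":0,"ry":0,"rz":0,"fingers":30},{"x":0,"y":0,"z":-1,"rx":0,"ry":0,"rz":0,"fingers":45},{"x":0,"y":0,"z":0,"rx":0,"ry":0,"rz":0,"fingers":45},{"x":0,"y":0,"z":-10,"rx":0,"ry":0,"rz":0,"fingers":45},{"x":0,"y":0,"z":-25,"rx":0,"ry":0,"rz":0,"fingers":45},{"x":0,"y":0,"z":-25,"rx":0,"ry":0,"rz":0,"fingers":45},{"x":0,"y":0,"z":-10,"rx":0,"ry":0,"rz":0,"fingers":45}]'; python3 go.py .42 -.107 .11
```

```text
clock: 6.78
tcp_pos: [0.6322, -0.1678, 0.1477]
ee_rot: [0.001, -0.001, 1.0, -0.001]
contact_force: [0.6, 0.2, 0.4]
gripper_width: 0.0452
shift mm [212.2  61.3  37.1] turn [-0.001  0.003  0.002] now [ 0.6322 -0.1678  0.1477] F [0.6 0.2 0.4]
```

```bash
python3 -m creep '[{"x":15,"y":4,"z":0,"rx":0,"ry":0,"rz":0,"fingers":45},{"x":28,"y":8,"z":0,"rx":0,"ry":0,"rz":0,"fingers":45},{"x":28,"y":8,"z":0,"rx":0,"ry":0,"rz":0,"fingers":45},{"x":28,"y":8,"z":0,"rx":0,"ry":0,"rz":0,"fingers":45},{"x":28,"y":8,"z":0,"rx":0,"ry":0,"rz":0,"fingers":45},{"x":28,"y":8,"z":0,"rx":0,"ry":0,"rz":0,"fingers":45},{"x":26,"y":8,"z":5,"rx":0,"ry":0,"rz":0,"fingers":45},{"x":16,"y":4,"z":10,"rx":0,"ry":0,"rz":0,"fingers":45},{"x":6,"y":2,"z":10,"rx":0,"ry":0,"rz":0,"fingers":45},{"x":0,"y":0,"z":0,"rx":0,"ry":0,"rz":0,"fingers":45}]'; python3 go.py .42 -.107 .051
```

```text
clock: 7.62
tcp_pos: [0.4272, -0.1099, 0.1302]
ee_rot: [0.013, -0.001, 1.0, -0.004]
contact_force: [-0.0, -0.8, 0.4]
gripper_width: 0.0452
shift mm [ 9.3  3.5 79. ] turn [-0.008  0.027  0.002] now [ 0.4272 -0.1099  0.1302] F [-0.  -0.8  0.4]
```

```bash
python3 -m creep '[{"x":5,"y":2,"z":10,"rx":-0.004,"ry":0.014,"rz":0.001,"fingers":45},{"x":4,"y":1,"z":15,"rx":-0.004,"ry":0.012,"rz":0.001,"fingers":45},{"x":0,"y":0,"z":12,"rx":0,"ry":0.002,"rz":0,"fingers":45},{"x":0,"y":0,"z":4,"rx":0,"ry":0,"rz":0,"fingers":45},{"x":0,"y":0,"z":0,"rx":0,"ry":0,"rz":0,"fingers":45}]'; python3 go.py .42 -.107 .051
python3 - <<'E'
from h import *
d=snap('wrist','w3'); print(px(d,[.42,-.107,.065]))
E
```

```text
clock: 8.03
tcp_pos: [0.4228, -0.108, 0.0895]
ee_rot: [0.002, 0.0, 1.0, -0.0]
contact_force: [-0.1, -0.7, 0.3]
gripper_width: 0.0449
shift mm [ 2.9  1.  38.5] turn [-0.001  0.003 -0.   ] now [ 0.4228 -0.108   0.0895] F [-0.1 -0.7  0.3]
(np.float64(314.9818964914762), np.float64(251.7900403457508))
```

View pics/w3.png

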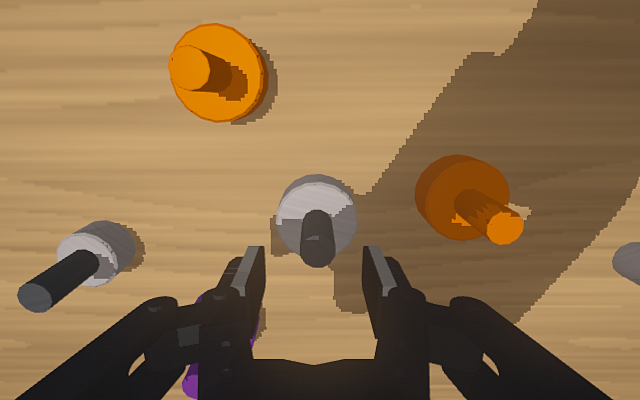

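The 50's stem top at (318,250) is between the pads. The purple and orange decoys are clear, and the 38's stem top is at (35,298). Descend.

```bash
python3 -m creep '[{"x":2,"y":1,"z":8,"rx":0,"ry":0.002,"rz":0,"fingers":45},{"x":1,"y":1,"z":12,"rx":0,"ry":0,"rz":0,"fingers":45},{"x":0,"y":0,"z":8,"rx":0,"ry":0,"rz":0,"fingers":45},{"x":0,"y":0,"z":2,"rx":0,"ry":0,"rz":0,"fingers":45},{"x":0,"y":0,"z":0,"rx":0,"ry":0,"rz":0,"fingers":45}]'; python3 go.py .42 -.1065 .051
python3 -c "
from h import *
d=load('w3');print(w(d,318,250,.065),w(d,35,298,.065))"
```

```text
clock: 8.5
tcp_pos: [0.4226, -0.1066, 0.0595]
ee_rot: [0.003, 0.0, 1.0, -0.001]
contact_force: [-0.2, 0.7, 0.3]
gripper_width: 0.0453
shift mm [2.7 0.2 8.5] turn [-0.002  0.005 -0.   ] now [ 0.4226 -0.1066  0.0595] F [-0.2  0.7  0.3]
[ 0.419  -0.1055  0.065 ] [ 0.446  -0.2494  0.065 ]
```

```bash
python3 -m creep '[{"x":3,"y":0,"z":6,"rx":0,"ry":0.004,"rz":0,"fingers":45},{"x":1,"y":0,"z":3,"rx":0,"ry":0,"rz":0,"fingers":15},{"x":0,"y":0,"z":0,"rx":0,"ry":0,"rz":0,"fingers":10},{"x":0,"y":0,"z":0,"rx":0,"ry":0,"rz":0,"fingers":10},{"x":0,"y":0,"z":0,"rx":0,"ry":0,"rz":0,"fingers":10},{"x":0,"y":0,"z":0,"rx":0,"ry":0,"rz":0,"fingers":10}]'; python3 go.py .42 -.1065 .051
```

```text
clock: 9.0
tcp_pos: [0.4188, -0.1068, 0.0504]
ee_rot: [0.001, 0.0, 1.0, -0.001]
contact_force: [-0.3, -0.3, -4.4]
gripper_width: 0.0163
shift mm [-1.2  0.3 -0.6] turn [-0.002  0.002 -0.001] now [ 0.4188 -0.1068  0.0504] F [-0.3 -0.3 -4.4]
```

```bash
python3 -m creep '[{"x":0,"y":0,"z":-8,"rx":0,"ry":0,"rz":0,"fingers":10},{"x":0,"y":0,"z":-20,"rx":0,"ry":0,"rz":0,"fingers":10},{"x":0,"y":0,"z":-28,"rx":0,"ry":0,"rz":0,"fingers":10},{"x":-10,"y":1,"z":-25,"rx":0,"ry":0,"rz":0,"fingers":10},{"x":-22,"y":2,"z":-10,"rx":0,"ry":0,"rz":0,"fingers":10},{"x":-28,"y":2,"z":0,"rx":0,"ry":0,"rz":0,"fingers":10},{"x":-28,"y":2,"z":0,"rx":0,"ry":0,"rz":0,"fingers":10},{"x":-28,"y":2,"z":0,"rx":0,"ry":0,"rz":0,"fingers":10},{"x":-28,"y":2,"z":0,"rx":0,"ry":0,"rz":0,"fingers":10},{"x":-28,"y":2,"z":0,"rx":0,"ry":0,"rz":0,"fingers":10},{"x":-20,"y":2,"z":0,"rx":0,"ry":0,"rz":0,"fingers":10},{"x":-8,"y":0,"z":0,"rx":0,"ry":0,"rz":0,"fingers":10}]'; python3 go.py .636 -.092 .11
```

```text
clock: 10.0
tcp_pos: [0.6179, -0.0894, 0.1479]
ee_rot: [-0.005, 0.001, 1.0, 0.0]
contact_force: [0.3, -0.0, -4.7]
gripper_width: 0.0165
shift mm [-18.5  -2.6  37.8] turn [ 0.    -0.009 -0.002] now [ 0.6179 -0.0894  0.1479] F [ 0.3 -0.  -4.7]
```

```bash
python3 -m creep '[{"x":-10,"y":-1,"z":10,"rx":0,"ry":-0.006,"rz":-0.002,"fingers":10},{"x":-7,"y":-1,"z":15,"rx":0,"ry":-0.002,"rz":0,"fingers":10},{"x":-1,"y":0,"z":18,"rx":0,"ry":0,"rz":0,"fingers":10},{"x":0,"y":0,"z":14,"rx":0,"ry":0,"rz":0,"fingers":10},{"x":0,"y":0,"z":5,"rx":0,"ry":0,"rz":0,"fingers":10},{"x":0,"y":0,"z":1,"rx":0,"ry":0,"rz":0,"fingers":10}]'; python3 go.py .636 -.092 .0705
```

```text
clock: 10.5
tcp_pos: [0.6353, -0.0913, 0.0841]
ee_rot: [-0.002, -0.001, 1.0, 0.0]
contact_force: [-0.2, -0.3, -4.5]
gripper_width: 0.0162
shift mm [-0.8 -0.7 13.6] turn [ 0.    -0.004  0.002] now [ 0.6353 -0.0913  0.0841] F [-0.2 -0.3 -4.5]
```

```bash
python3 -m creep '[{"x":-1,"y":-1,"z":4,"rx":0,"ry":-0.003,"rz":0,"fingers":10},{"x":0,"y":0,"z":5,"rx":0,"ry":0,"rz":0,"fingers":10},{"x":0,"y":0,"z":3,"rx":0,"ry":0,"rz":0,"fingers":10},{"x":0,"y":0,"z":1,"rx":0,"ry":0,"rz":0,"fingers":10}]'; python3 go.py .636 -.092 .0705
```

```text
clock: 10.83
tcp_pos: [0.6355, -0.0927, 0.072]
ee_rot: [-0.0, -0.001, 1.0, 0.0]
contact_force: [0.6, -0.1, -3.9]
gripper_width: 0.0164
shift mm [-0.5  0.7  1.5] turn [ 0.    -0.     0.001] now [ 0.6355 -0.0927  0.072 ] F [ 0.6 -0.1 -3.9]
```

```bash
python3 -m creep '[{"x":0,"y":0,"z":1.5,"rx":0,"ry":0,"rz":0,"fingers":10},{"x":0,"y":0,"z":1,"rx":0,"ry":0,"rz":0,"fingers":10}]'; python3 go.py .636 -.092 .0705
```

```text
clock: 11.0
tcp_pos: [0.6359, -0.0928, 0.0704]
ee_rot: [0.0, -0.001, 1.0, 0.0]
contact_force: [-3.8, 0.8, 5.1]
gripper_width: 0.0164
shift mm [-0.1  0.8 -0.1] turn [0.    0.001 0.001] now [ 0.6359 -0.0928  0.0704] F [-3.8  0.8  5.1]
```

Contact is made. Release, raise, and head for the 38 at (.4450,-.2495).

```bash
python3 -m creep '[{"x":0,"y":0,"z":0,"rx":0,"ry":0,"rz":0,"fingers":30},{"x":0,"y":0,"z":-1,"rx":0,"ry":0,"rz":0,"fingers":45},{"x":0,"y":0,"z":0,"rx":0,"ry":0,"rz":0,"fingers":45},{"x":0,"y":0,"z":-10,"rx":0,"ry":0,"rz":0,"fingers":45},{"x":0,"y":0,"z":-25,"rx":0,"ry":0,"rz":0,"fingers":45},{"x":0,"y":0,"z":-30,"rx":0,"ry":0,"rz":0,"fingers":45},{"x":0,"y":0,"z":-15,"rx":0,"ry":0,"rz":0,"fingers":45}]'; python3 go.py .445 -.2495 .15
```

```text
clock: 11.58
tcp_pos: [0.636, -0.0928, 0.1553]
ee_rot: [-0.0, -0.001, 1.0, 0.0]
contact_force: [0.5, -0.3, -0.1]
gripper_width: 0.0454
shift mm [ 191.2 -156.5    5.2] turn [ 0.    -0.     0.001] now [ 0.636  -0.0928  0.1553] F [ 0.5 -0.3 -0.1]
```

```bash
python3 -m creep '[{"x":12,"y":-10,"z":0,"rx":0,"ry":0,"rz":0,"fingers":45},{"x":25,"y":-20,"z":0,"rx":0,"ry":0,"rz":0,"fingers":45},{"x":27,"y":-22,"z":0,"rx":0,"ry":0,"rz":0,"fingers":45},{"x":27,"y":-22,"z":0,"rx":0,"ry":0,"rz":0,"fingers":45},{"x":27,"y":-22,"z":0,"rx":0,"ry":0,"rz":0,"fingers":45},{"x":27,"y":-22,"z":0,"rx":0,"ry":0,"rz":0,"fingers":45},{"x":22,"y":-18,"z":5,"rx":0,"ry":0,"rz":0,"fingers":45},{"x":12,"y":-10,"z":10,"rx":0,"ry":0,"rz":0,"fingers":45},{"x":4,"y":-4,"z":10,"rx":0,"ry":0,"rz":0,"fingers":45},{"x":0,"y":0,"z":0,"rx":0,"ry":0,"rz":0,"fingers":45}]'; python3 go.py .445 -.2495 .051
```

```text
clock: 12.42
tcp_pos: [0.4447, -0.2508, 0.1361]
ee_rot: [0.008, -0.002, 1.0, -0.002]
contact_force: [-0.6, 0.5, 0.1]
gripper_width: 0.0452
shift mm [ 1.1  1.7 85.1] turn [-0.005  0.016  0.005] now [ 0.4447 -0.2508  0.1361] F [-0.6  0.5  0.1]
```

```bash
python3 -m creep '[{"x":1,"y":1,"z":14,"rx":-0.004,"ry":0.012,"rz":0.004,"fingers":45},{"x":0,"y":1,"z":20,"rx":0,"ry":0.004,"rz":0,"fingers":45},{"x":0,"y":0,"z":12,"rx":0,"ry":0,"rz":0,"fingers":45},{"x":0,"y":0,"z":3,"rx":0,"ry":0,"rz":0,"fingers":45},{"x":0,"y":0,"z":0,"rx":0,"ry":0,"rz":0,"fingers":45}]'; python3 go.py .445 -.2495 .051
python3 - <<'E'
from h import *
d=snap('wrist','w4'); print(px(d,[.445,-.2495,.065]))
E
```

```text
clock: 12.83
tcp_pos: [0.4465, -0.2481, 0.0861]
ee_rot: [0.001, 0.0, 1.0, -0.0]
contact_force: [0.5, -0.2, 0.7]
gripper_width: 0.0453
shift mm [ 1.6 -1.4 35.1] turn [-0.001  0.001 -0.   ] now [ 0.4465 -0.2481  0.0861] F [ 0.5 -0.2  0.7]
(np.float64(309.93395377883326), np.float64(257.4506965217937))
```

View pics/w4.png

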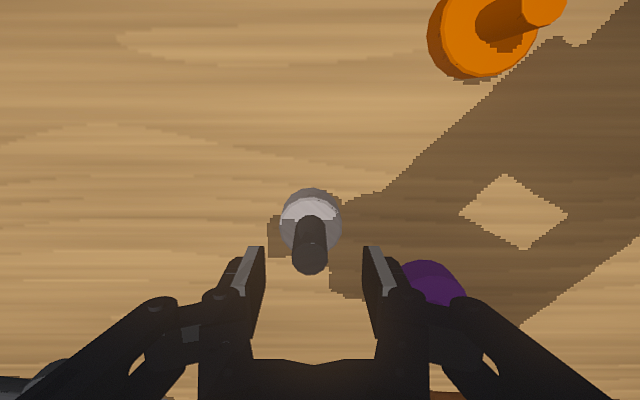

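The 38's stem top at (310,258) matches the prediction. Descend and grip.

```bash
python3 -m creep '[{"x":2,"y":-1,"z":8,"rx":0,"ry":0.001,"rz":0,"fingers":45},{"x":0,"y":0,"z":14,"rx":0,"ry":0,"rz":0,"fingers":45},{"x":1,"y":0,"z":9,"rx":0,"ry":0,"rz":0,"fingers":45},{"x":0,"y":0,"z":3,"rx":0,"ry":0,"rz":0,"fingers":45},{"x":0,"y":0,"z":1,"rx":0,"ry":0,"rz":0,"fingers":45}]'; python3 go.py .445 -.2495 .051
```

```text
clock: 13.3
tcp_pos: [0.4464, -0.2496, 0.0522]
ee_rot: [0.003, -0.001, 1.0, -0.002]
contact_force: [-0.8, -0.1, -0.9]
gripper_width: 0.0452
shift mm [1.4 0.1 1.2] turn [-0.004  0.006  0.002] now [ 0.4464 -0.2496  0.0522] F [-0.8 -0.1 -0.9]
```

```bash
python3 -m creep '[{"x":2,"y":0,"z":1,"rx":-0.003,"ry":0.004,"rz":0,"fingers":15},{"x":0,"y":0,"z":0.5,"rx":0,"ry":0,"rz":0,"fingers":10},{"x":0,"y":0,"z":0,"rx":0,"ry":0,"rz":0,"fingers":10},{"x":0,"y":0,"z":0,"rx":0,"ry":0,"rz":0,"fingers":10},{"x":0,"y":0,"z":0,"rx":0,"ry":0,"rz":0,"fingers":10}]'; python3 go.py .6405 -.0165 .16
```

```text
clock: 13.72
tcp_pos: [0.4443, -0.2498, 0.0513]
ee_rot: [0.001, -0.001, 1.0, -0.0]
contact_force: [-0.6, 0.3, -3.1]
gripper_width: 0.0166
shift mm [-196.7  232.9 -108.6] turn [-0.001  0.001  0.002] now [ 0.4443 -0.2498  0.0513] F [-0.6  0.3 -3.1]
```

```bash
python3 -m creep '[{"x":0,"y":0,"z":-8,"rx":0,"ry":0,"rz":0,"fingers":10},{"x":0,"y":0,"z":-22,"rx":0,"ry":0,"rz":0,"fingers":10},{"x":0,"y":0,"z":-30,"rx":0,"ry":0,"rz":0,"fingers":10},{"x":-4,"y":5,"z":-30,"rx":0,"ry":0,"rz":0,"fingers":10},{"x":-14,"y":17,"z":-12,"rx":0,"ry":0,"rz":0,"fingers":10},{"x":-22,"y":26,"z":0,"rx":0,"ry":0,"rz":0,"fingers":10},{"x":-22,"y":26,"z":0,"rx":0,"ry":0,"rz":0,"fingers":10},{"x":-22,"y":26,"z":0,"rx":0,"ry":0,"rz":0,"fingers":10},{"x":-22,"y":26,"z":0,"rx":0,"ry":0,"rz":0,"fingers":10},{"x":-22,"y":26,"z":0,"rx":0,"ry":0,"rz":0,"fingers":10}]'; python3 go.py .6405 -.0165 .11
```

```text
clock: 14.55
tcp_pos: [0.5718, -0.0954, 0.1643]
ee_rot: [0.0, 0.004, 1.0, -0.0]
contact_force: [1.2, -0.9, -3.2]
gripper_width: 0.0164
shift mm [-68.   79.4  54.4] turn [-0.     0.001 -0.007] now [ 0.5718 -0.0954  0.1643] F [ 1.2 -0.9 -3.2]
```

```bash
python3 -m creep '[{"x":-21,"y":24,"z":0,"rx":0,"ry":0,"rz":-0.004,"fingers":10},{"x":-19,"y":21,"z":0,"rx":0,"ry":0,"rz":0,"fingers":10},{"x":-12,"y":13,"z":0,"rx":0,"ry":0,"rz":0,"fingers":10},{"x":-5,"y":5,"z":0,"rx":0,"ry":0,"rz":0,"fingers":10},{"x":0,"y":0,"z":5,"rx":0,"ry":0,"rz":0,"fingers":10}]'; python3 go.py .6405 -.0165 .0715
```

```text
clock: 14.97
tcp_pos: [0.6355, -0.0229, 0.1634]
ee_rot: [0.003, -0.001, 1.0, 0.0]
contact_force: [0.2, -0.2, -2.4]
gripper_width: 0.0163
shift mm [-4.4  6.3 92. ] turn [0.001 0.006 0.003] now [ 0.6355 -0.0229  0.1634] F [ 0.2 -0.2 -2.4]
```

```bash
python3 -m creep '[{"x":-3,"y":4,"z":10,"rx":0.001,"ry":0.005,"rz":0.002,"fingers":10},{"x":-1,"y":2,"z":18,"rx":0,"ry":0,"rz":0,"fingers":10},{"x":0,"y":0,"z":20,"rx":0,"ry":0,"rz":0,"fingers":10},{"x":0,"y":0,"z":15,"rx":0,"ry":0,"rz":0,"fingers":10},{"x":0,"y":0,"z":6,"rx":0,"ry":0,"rz":0,"fingers":10},{"x":0,"y":0,"z":1,"rx":0,"ry":0,"rz":0,"fingers":10}]'; python3 go.py .6405 -.0165 .0715
```

```text
clock: 15.47
tcp_pos: [0.6347, -0.0209, 0.0879]
ee_rot: [-0.002, 0.002, 1.0, -0.001]
contact_force: [-0.3, -0.3, -3.3]
gripper_width: 0.0163
shift mm [-5.8  4.5 16.4] turn [-0.002 -0.005 -0.003] now [ 0.6347 -0.0209  0.0879] F [-0.3 -0.3 -3.3]
```

```bash
python3 -m creep '[{"x":-4,"y":3,"z":4,"rx":-0.001,"ry":-0.003,"rz":-0.002,"fingers":10},{"x":-2,"y":2,"z":6,"rx":0,"ry":0,"rz":0,"fingers":10},{"x":0,"y":0,"z":4,"rx":0,"ry":0,"rz":0,"fingers":10},{"x":0,"y":0,"z":1,"rx":0,"ry":0,"rz":0,"fingers":10}]'; python3 go.py .6405 -.0165 .0715
```

```text
clock: 15.8
tcp_pos: [0.6409, -0.0172, 0.0725]
ee_rot: [-0.001, 0.002, 1.0, -0.0]
contact_force: [-0.5, -0.0, -3.5]
gripper_width: 0.0166
shift mm [0.4 0.7 1. ] turn [-0.001 -0.001 -0.004] now [ 0.6409 -0.0172  0.0725] F [-0.5 -0.  -3.5]
```

```bash
python3 -m creep '[{"x":0,"y":0,"z":1.5,"rx":0,"ry":0,"rz":0,"fingers":10},{"x":0,"y":0,"z":1,"rx":0,"ry":0,"rz":0,"fingers":10}]'; python3 go.py .6405 -.0165 .0715
```

```text
clock: 15.97
tcp_pos: [0.6415, -0.0172, 0.0709]
ee_rot: [-0.0, 0.002, 1.0, -0.0]
contact_force: [-5.5, -0.6, 11.1]
gripper_width: 0.0168
shift mm [ 1.   0.7 -0.6] turn [-0.001 -0.    -0.003] now [ 0.6415 -0.0172  0.0709] F [-5.5 -0.6 11.1]
```

Contact is made. Release and raise, then on to the 26 at (.4545,.112).

```bash
python3 -m creep '[{"x":0,"y":0,"z":0,"rx":0,"ry":0,"rz":0,"fingers":30},{"x":0,"y":0,"z":-1,"rx":0,"ry":0,"rz":0,"fingers":45},{"x":0,"y":0,"z":0,"rx":0,"ry":0,"rz":0,"fingers":45},{"x":0,"y":0,"z":-10,"rx":0,"ry":0,"rz":0,"fingers":45},{"x":0,"y":0,"z":-25,"rx":0,"ry":0,"rz":0,"fingers":45},{"x":0,"y":0,"z":-25,"rx":0,"ry":0,"rz":0,"fingers":45},{"x":12,"y":8,"z":-10,"rx":0,"ry":0,"rz":0,"fingers":45},{"x":26,"y":18,"z":0,"rx":0,"ry":0,"rz":0,"fingers":45},{"x":28,"y":19,"z":0,"rx":0,"ry":0,"rz":0,"fingers":45},{"x":28,"y":19,"z":0,"rx":0,"ry":0,"rz":0,"fingers":45},{"x":28,"y":19,"z":0,"rx":0,"ry":0,"rz":0,"fingers":45},{"x":26,"y":18,"z":0,"rx":0,"ry":0,"rz":0,"fingers":45}]'; python3 go.py .4545 .112 .09
```

```text
clock: 16.97
tcp_pos: [0.4988, 0.0847, 0.1543]
ee_rot: [0.01, 0.004, 1.0, -0.0]
contact_force: [0.2, 0.0, 0.0]
gripper_width: 0.0451
shift mm [45.8 27.  63.4] turn [-0.     0.02  -0.009] now [0.4988 0.0847 0.1543] F [0.2 0.  0. ]
```

```bash
python3 -m creep '[{"x":20,"y":13,"z":5,"rx":0,"ry":0.01,"rz":-0.005,"fingers":45},{"x":13,"y":8,"z":15,"rx":0,"ry":0.01,"rz":-0.004,"fingers":45},{"x":5,"y":2,"z":20,"rx":0,"ry":0.002,"rz":0,"fingers":45},{"x":1,"y":0,"z":15,"rx":0,"ry":0,"rz":0,"fingers":45},{"x":0,"y":0,"z":4,"rx":0,"ry":0,"rz":0,"fingers":45},{"x":0,"y":0,"z":0,"rx":0,"ry":0,"rz":0,"fingers":45}]'; python3 go.py .4545 .112 .051
python3 - <<'E'
from h import *
d=snap('wrist','w5'); print(px(d,[.4545,.112,.065]))
E
```

```text
clock: 17.47
tcp_pos: [0.4551, 0.1128, 0.0998]
ee_rot: [0.002, -0.003, 1.0, 0.001]
contact_force: [0.1, 0.2, 0.3]
gripper_width: 0.045
shift mm [ 0.8 -0.9 48.8] turn [0.002 0.004 0.005] now [0.4551 0.1128 0.0998] F [0.1 0.2 0.3]
(np.float64(311.11800193259603), np.float64(246.7650206739283))
```

View pics/w5.png

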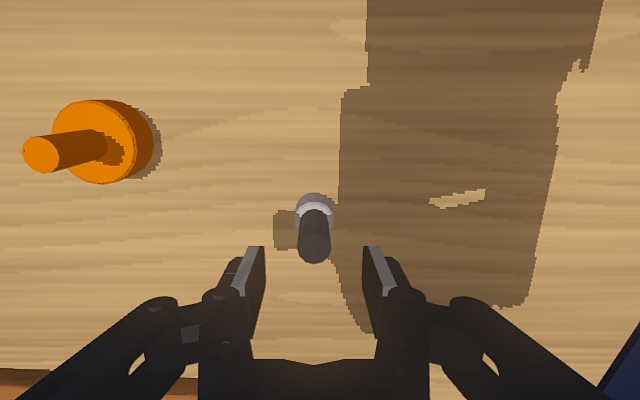

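The 26's stem top is at (314,247), about 1.5 mm from the prediction. Descend.

```bash
python3 -m creep '[{"x":0,"y":0,"z":12,"rx":0.001,"ry":0.003,"rz":0.004,"fingers":45},{"x":0,"y":0,"z":18,"rx":0,"ry":0,"rz":0,"fingers":45},{"x":1,"y":0,"z":12,"rx":0,"ry":0,"rz":0,"fingers":45},{"x":0,"y":0,"z":5,"rx":0,"ry":0,"rz":0,"fingers":45},{"x":0,"y":0,"z":1,"rx":0,"ry":0,"rz":0,"fingers":45}]'; python3 go.py .4545 .113 .051
```

```text
clock: 17.93
tcp_pos: [0.4601, 0.113, 0.0532]
ee_rot: [0.005, 0.001, 1.0, 0.002]
contact_force: [-0.7, 0.3, -0.2]
gripper_width: 0.045
shift mm [ 5.6 -0.   2.1] turn [ 0.003  0.01  -0.002] now [0.4601 0.113  0.0532] F [-0.7  0.3 -0.2]
```

```bash
python3 -m creep '[{"x":5,"y":0,"z":1,"rx":0.002,"ry":0.008,"rz":0,"fingers":45},{"x":1,"y":0,"z":1,"rx":0,"ry":0,"rz":0,"fingers":15},{"x":0,"y":0,"z":0.5,"rx":0,"ry":0,"rz":0,"fingers":10},{"x":0,"y":0,"z":0,"rx":0,"ry":0,"rz":0,"fingers":10},{"x":0,"y":0,"z":0,"rx":0,"ry":0,"rz":0,"fingers":10},{"x":0,"y":0,"z":0,"rx":0,"ry":0,"rz":0,"fingers":10}]'; python3 go.py .4545 .113 .051
```

```text
clock: 18.43
tcp_pos: [0.4551, 0.113, 0.052]
ee_rot: [0.002, 0.001, 1.0, 0.001]
contact_force: [0.2, -0.5, -2.2]
gripper_width: 0.0167
shift mm [0.6 0.  1. ] turn [ 0.002  0.004 -0.003] now [0.4551 0.113  0.052 ] F [ 0.2 -0.5 -2.2]
```

```bash
python3 -m creep '[{"x":0,"y":0,"z":-8,"rx":0,"ry":0,"rz":0,"fingers":10},{"x":0,"y":0,"z":-22,"rx":0,"ry":0,"rz":0,"fingers":10},{"x":0,"y":0,"z":-28,"rx":0,"ry":0,"rz":0,"fingers":10},{"x":-8,"y":-2,"z":-22,"rx":0,"ry":0,"rz":0,"fingers":10},{"x":-20,"y":-6,"z":-8,"rx":0,"ry":0,"rz":0,"fingers":10},{"x":-28,"y":-8,"z":0,"rx":0,"ry":0,"rz":0,"fingers":10},{"x":-28,"y":-8,"z":0,"rx":0,"ry":0,"rz":0,"fingers":10},{"x":-28,"y":-8,"z":0,"rx":0,"ry":0,"rz":0,"fingers":10},{"x":-28,"y":-8,"z":0,"rx":0,"ry":0,"rz":0,"fingers":10},{"x":-24,"y":-7,"z":0,"rx":0,"ry":0,"rz":0,"fingers":10},{"x":-12,"y":-3,"z":0,"rx":0,"ry":0,"rz":0,"fingers":10},{"x":-2,"y":0,"z":2,"rx":0,"ry":0,"rz":0,"fingers":10}]'; python3 go.py .645 .058 .072
```

```text
clock: 19.43
tcp_pos: [0.6375, 0.0594, 0.1504]
ee_rot: [0.003, 0.0, 1.0, 0.0]
contact_force: [-1.6, -1.2, -0.8]
gripper_width: 0.0161
shift mm [-7.1 -1.4 78.5] turn [ 0.001  0.005 -0.001] now [0.6375 0.0594 0.1504] F [-1.6 -1.2 -0.8]
```

```bash
python3 -m creep '[{"x":-4,"y":-1,"z":10,"rx":0,"ry":0.005,"rz":0,"fingers":10},{"x":-4,"y":0,"z":18,"rx":0,"ry":0,"rz":0,"fingers":10},{"x":0,"y":0,"z":18,"rx":0,"ry":0,"rz":0,"fingers":10},{"x":0,"y":0,"z":10,"rx":0,"ry":0,"rz":0,"fingers":10},{"x":0,"y":0,"z":3,"rx":0,"ry":0,"rz":0,"fingers":10},{"x":0,"y":0,"z":0,"rx":0,"ry":0,"rz":0,"fingers":10}]'; python3 go.py .645 .058 .072
```

```text
clock: 19.93
tcp_pos: [0.6419, 0.0592, 0.0879]
ee_rot: [-0.002, 0.0, 1.0, 0.0]
contact_force: [-0.0, -0.3, -2.3]
gripper_width: 0.0167
shift mm [-3.1 -1.2 15.9] turn [ 0.001 -0.004 -0.   ] now [0.6419 0.0592 0.0879] F [-0.  -0.3 -2.3]
```

```bash
python3 -m creep '[{"x":-3,"y":-1,"z":4,"rx":0,"ry":-0.003,"rz":0,"fingers":10},{"x":-1,"y":0,"z":5,"rx":0,"ry":0,"rz":0,"fingers":10},{"x":0,"y":0,"z":4,"rx":0,"ry":0,"rz":0,"fingers":10},{"x":0,"y":0,"z":1.5,"rx":0,"ry":0,"rz":0,"fingers":10},{"x":0,"y":0,"z":1,"rx":0,"ry":0,"rz":0,"fingers":10}]'; python3 go.py .645 .058 .072
```

```text
clock: 20.35
tcp_pos: [0.6465, 0.0587, 0.0732]
ee_rot: [0.0, -0.0, 1.0, 0.0]
contact_force: [-0.7, 0.6, -2.7]
gripper_width: 0.0163
shift mm [ 1.5 -0.7  1.2] turn [0.001 0.001 0.   ] now [0.6465 0.0587 0.0732] F [-0.7  0.6 -2.7]
```

```bash
python3 -m creep '[{"x":1,"y":0,"z":1,"rx":0,"ry":0,"rz":0,"fingers":10},{"x":0,"y":0,"z":1,"rx":0,"ry":0,"rz":0,"fingers":10}]'; python3 go.py .645 .058 .072
```

```text
clock: 20.52
tcp_pos: [0.6457, 0.0587, 0.0714]
ee_rot: [0.001, -0.0, 1.0, 0.001]
contact_force: [-0.4, 0.5, -1.5]
gripper_width: 0.0164
shift mm [ 0.7 -0.7 -0.6] turn [0.001 0.001 0.   ] now [0.6457 0.0587 0.0714] F [-0.4  0.5 -1.5]
```

```bash
python3 -m creep '[{"x":0,"y":0,"z":1,"rx":0,"ry":0,"rz":0,"fingers":10}]'; python3 go.py .645 .058 .072
```

```text
clock: 20.6
tcp_pos: [0.646, 0.0587, 0.0712]
ee_rot: [0.001, -0.0, 1.0, 0.001]
contact_force: [-3.9, 0.1, 13.1]
gripper_width: 0.0164
shift mm [ 1.  -0.7 -0.8] turn [0.001 0.002 0.   ] now [0.646  0.0587 0.0712] F [-3.9  0.1 13.1]
```

Contact is made. Release, raise and back away towards the robot.

```bash
python3 -m creep '[{"x":0,"y":0,"z":0,"rx":0,"ry":0,"rz":0,"fingers":30},{"x":0,"y":0,"z":-1,"rx":0,"ry":0,"rz":0,"fingers":45},{"x":0,"y":0,"z":0,"rx":0,"ry":0,"rz":0,"fingers":45},{"x":0,"y":0,"z":-10,"rx":0,"ry":0,"rz":0,"fingers":45},{"x":0,"y":0,"z":-25,"rx":0,"ry":0,"rz":0,"fingers":45},{"x":0,"y":0,"z":-30,"rx":0,"ry":0,"rz":0,"fingers":45},{"x":10,"y":5,"z":-25,"rx":0,"ry":0,"rz":0,"fingers":45},{"x":25,"y":12,"z":0,"rx":0,"ry":0,"rz":0,"fingers":45},{"x":30,"y":15,"z":0,"rx":0,"ry":0,"rz":0,"fingers":45},{"x":30,"y":15,"z":0,"rx":0,"ry":0,"rz":0,"fingers":45},{"x":30,"y":15,"z":0,"rx":0,"ry":0,"rz":0,"fingers":45},{"x":30,"y":15,"z":0,"rx":0,"ry":0,"rz":0,"fingers":45}]'
python3 -m creep '[{"x":30,"y":20,"z":0,"rx":0,"ry":0,"rz":0,"fingers":45},{"x":15,"y":20,"z":0,"rx":0,"ry":0,"rz":0,"fingers":45},{"x":0,"y":0,"z":0,"rx":0,"ry":0,"rz":0,"fingers":45},{"x":0,"y":0,"z":0,"rx":0,"ry":0,"rz":0,"fingers":45}]'
python3 - <<'E'
from h import *
d=snap('top','top1');snap('side','side1')
for p in [(.631,-.1675,.02),(.636,-.092,.02),(.6405,-.0165,.02),(.645,.058,.02)]: print(px(d,p),px(d,(p[0],p[1],.045)))
a=cv2.imread('pics/top1.png')[120:190,120:480];b=cv2.imread('pics/side1.png')[110:320,280:500]
a=cv2.convertScaleAbs(cv2.resize(a,None,fx=2.2,fy=2.2,interpolation=2),alpha=1.5); b=cv2.resize(b,None,fx=2,fy=2,interpolation=2)
o=np.zeros((a.shape[0]+b.shape[0],a.shape[1],3),np.uint8);o[:a.shape[0]]=a;o[a.shape[0]:,:b.shape[1]]=b;cv2.imwrite('pics/fin.png',o);print(o.shape)
E
```

```text
clock: 21.6
tcp_pos: [0.494, 0.1358, 0.1735]
ee_rot: [0.008, 0.003, 1.0, 0.002]
contact_force: [-0.9, 1.3, -0.3]
gripper_width: 0.0446
clock: 21.93
tcp_pos: [0.4414, 0.1789, 0.1761]
ee_rot: [0.008, 0.001, 1.0, 0.002]
contact_force: [0.2, 0.1, -0.2]
gripper_width: 0.0453
(np.float64(425.3246358270072), np.float64(150.66320231882264)) (np.float64(427.3416260604076), np.float64(148.1065525463644))
(np.float64(394.0300027655147), np.float64(148.8523217619925)) (np.float64(395.4161576594034), np.float64(146.2626659926562))
(np.float64(362.8187955466126), np.float64(147.2468355632953)) (np.float64(363.57748017975865), np.float64(144.62822548589142))
(np.float64(332.09560814217434), np.float64(145.6425693380763)) (np.float64(332.23816070062185), np.float64(142.99507618509014))
(574, 792, 3)
```

View pics/fin.png

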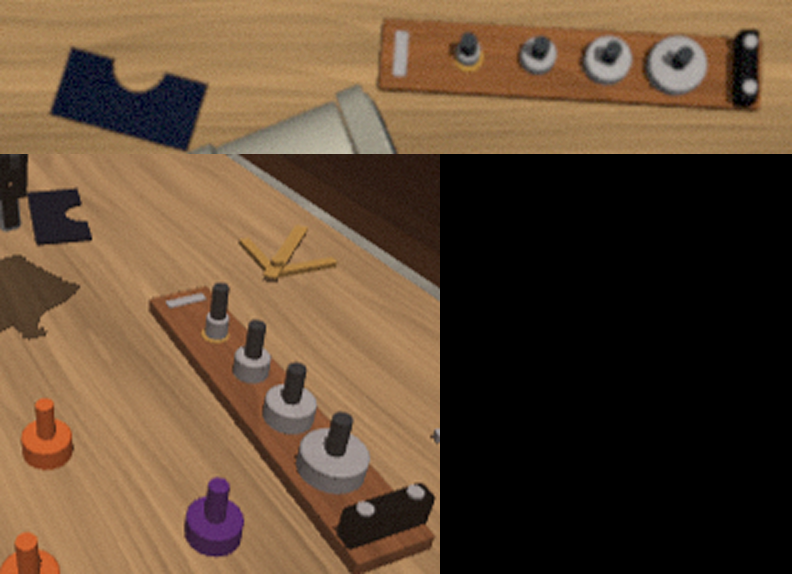

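The order is 62, 50, 38, 26 going away from the stop. All four stand upright, and the body centres are within about 1-1.5 px (2-3 mm) of where they should be over the marks. The profile gauge was not touched.

```bash
python3 -c "
from bench import ctrl
print(ctrl.job_done())"
```

```text
the job is handed in; nothing more can be done
None
```

The four steel plugs now stand on the brass marks in the order 62, 50, 38, 26 mm going away from the iron stop. I lifted each by its stem and lowered it until the wrist force showed contact with the rail. I handed the job in shortly after 22 s on the robot clock, and it gives no verdict.

- **Placement:** the final top and side pictures show all four upright, released and in the right order. Their body centres are within about 1–1.5 px (2–3 mm) of the expected positions, inside the 12 mm limit.
- **Left alone:** the arm never went near the profile gauge. It looks unmoved in the last pictures, though I did not measure it. The orange and purple look-alikes were not touched.
- **Disagreements:** the wrist and top cameras differed by about 2.5 mm in y on the mark positions, so I aimed roughly midway. The arm also drifted a few millimetres between rows, which I corrected before each grip and placing.
- **Refused call:** the first move command was rejected for leaving out some values, and nothing moved.

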